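# Dock the crated carving and start its hold-down bolt

### The job

Gently push the crated carving along the roller track until it is fully home against the bay's end stop, then start the bay's captive hold-down bolt in the crate's threaded boss: press it down lightly, turn it backward (anticlockwise from above) until you feel the thread drop, then turn it forward (clockwise) one full turn. Finish while still gripping the started bolt and holding it still, so that the carving can be squared up before tightening; do not force the thread, and leave the mallet, chisel and stone offcut where they are.

Things in the scene. Friction and masses are not known exactly. Their poses are not given: they have to be found in the camera images.
- station: Docking bay fixed on the bench: roller track, white side guides, end stop and, near it, a blue bridge carrying the bolt. Origin on the bench under the track; z up; +y along the track towards the stop (push direction); x across. Free steel rollers, tops 56 mm up, from y = -311 to +201 mm; guides 72 mm high, 208 over all. Bolt axis x = 0, y = +150. Bridge 248 along x, 50 along y, top 144 mm up.
- bay_stop (a point): Centre of the rubber face of the end stop, 70 mm above the bench; the crate's front edge meets it when the crate is home.
- crate_push (a point): Centre of the outer face of the crate's trailing end wall (away from the stop), where to push; wall 160 mm wide, 12 thick, from 30 mm below this point to 30 above. Crate about 3 kg, rolls with 1 to 2 N, 300 mm long, 170 wide; its carved stone rises 94 mm above this point from 54 mm ahead of the wall. Home, this point is 300 mm from the stop face; it starts 70 to 150 mm short of that.
- crate_boss (a point): Centre of the mouth of the steel threaded boss on the crate's front deck: 44 mm diameter, 36 mm high, open upward. With the crate home it lies under the bolt, whose nose centres it. Right-hand single-start thread, 28 mm diameter, 8 mm pitch.
- bolt: The hold-down bolt, upright, captive in the bridge. Origin on its axis at the underside of its round knurled steel head (44 mm diameter, 28 high), z up. Below the head is only a sleeve, 36 mm diameter, up to 165 mm above the bench. A spring holds the unstarted bolt up: 1 to 2 N presses it down at first, 3 to 5 N at full travel; let go, it rises again unless started in the thread.
- bolt_grip (a point): Point on the bolt's axis to grip the head at, 16 mm above the head's underside, 12 mm below its top; 216 mm above the bench when the bolt is up.
- hold_bolt (a joint): Turn of the bolt, rad: grows clockwise from above (forward), falls anticlockwise (backward). Starts between 0.9 and 3.4. Pressed on the boss and turned backward it rides up on the thread's end, 8 mm per turn, and drops 8 mm at about 0; one turn forward from there is 6.3. Any grasp angle will do; turn in as many strokes as needed.
- bolt_slide (a joint): How far the bolt is down from its spring-held rest, m: 0 is up; 0.011 resting on the end of the boss's thread just before the drop; 0.019 just after it; 0.025 to 0.027 after one turn forward; limit 0.036.
- mallet: Bystander: steel mallet standing on its head, wooden handle up, 172 mm tall, 88 mm across; origin under its centre.
- chisel_a: Bystander: chisel with a wooden handle, lying on the bench, 225 mm long along its x, 24 mm thick; origin near its middle.
- offcut: Bystander: limestone offcut 85 x 55 x 61 mm; origin under its centre.

How it is judged:
On the way, in this order (a step that is already met when the one before it is completed fails the run):
1. the crate is home against the end stop (y of crate_boss in the frame of station above 0.147 m), for 0.1 s.
2. the bolt, turned backward, has dropped off the thread end into the thread (y of crate_boss in the frame of station above 0.147 m and value of joint hold_bolt below 0.5 rad and value of joint bolt_slide above 0.0155 m), for 0.1 s.
3. the bolt has been turned forward one turn and is started (value of joint hold_bolt above 4.7 rad and value of joint bolt_slide above 0.0222 m), for 0.1 s.
At the end, for the whole second after the job is handed in: Crate within 3 mm of the end stop; bolt started, 4.7 to 7.9 rad (one turn, give or take a quarter) forward of the drop and more than 22.2 mm down, still, and gripped by the fingers with at least 2 N (all of step 3 and y of crate_boss in the frame of station above 0.147 m and value of joint hold_bolt below 7.9 rad and contact force between the fingers and bolt above 2 N and velocity of joint hold_bolt between -0.15 and 0.15 rad/s); the arm keeps its last pose, push and grip.
It fails at once if the thread is forced: bolt and crate press on each other with more than 60 N (contact force between bolt and crate above 60 N).
It fails at once if the crate is shoved faster than 0.4 m/s (linear speed of crate above 0.4 m/s).
It fails at once if a bystander is moved more than 20 mm (distance of any of mallet, chisel_a, offcut from where it was at the start of the episode above 0.02 m).
It also fails if it takes over 72 s, if anything falls off the work surface, if the arm or the gripper's body presses on something with over 40 N, if the wrist force passes 120 N, or if a joint passes its speed limit or range.

### The arm

A 6-joint arm with a two-finger parallel gripper is mounted at the origin on the work surface. World frame = base frame: x ahead of the robot, y to its left, z up, the work surface at z = 0. Lengths are in m, angles in rad, forces in N, time in s.
With the tool pointing down it reaches from about 0.35 to 0.775 m from the base axis. Payload 7.3 kg.
Tool frame: the origin (TCP) lies at the centre of the arm's flange, where the gripper is bolted on; the fingertips stand 178 mm ahead of it and the grasp point (between the pads) lies 159 mm ahead of it (manip.grasp_offset is the distance from the TCP to the grasp point, in m); z points along the fingers, y is the line along which they close (so a half turn about z gives the same grasp; the last joint's range is limited). The gripper opens to 92 mm and grips with 3 to 60 N. Pads are 19 mm wide; open, the fingers measure 130 mm over their backs; the gripper's body (75 mm by 190 mm) begins 47 mm behind the grasp point.
Start: joints at [-1.351, 0.342, 1.524, -0, 1.275, -0.146], TCP at [0.188, -0.49, 0.405] pointing down, gripper open.
Joint ranges: [-2.53, 2.53], [-0.77, 2.02], [0.04, 2.7], [-1, 4.14], [0.28, 2.66], [-3.11, 3.11]. Speed limits (rad/s): [2.57, 2.57, 3.14, 3.14, 3.14, 3.14].

### API

Orientations are given as a unit quaternion [w, x, y, z].
In Python, from rig import manip gives the robot as it stands.
- The arm moves only by the tool step_arm, never from a script. Its argument "plan" is a list of rows, each a list of 3 entries, a list of its own where there are three numbers: the shift along the tool's x, y, z each as a share of 0.08 m, from -1 to 1, then the turn about the tool's z as a share of 90 degrees, from -1 to 1, then the closure, from 0 (fully open) to 1 (shut). A call has 1 to 8 rows; each row shifts and turns the commanded pose from where the row before left it, along the tool's axes as they then stand; what a row does not reach is not made up. A row lasts 1/12 s, in which the tool goes at most 41.7 mm and 7.16 degrees, less where a joint would pass 70% of its speed; a pose out of reach is approached as far as the arm can. A call with a number of a shift or a turn outside -1 to 1 is refused whole. A call with a gripper value outside its range is refused whole. The fingers move at their own pace and stop on an object; the grip force is fixed at half the most. Time passes only in rows, so rows that do not move let the fingers close. It gives the time, the measured TCP pose, the force, the opening and the grip force at its end, in the units of the state.
- manip.sense(): the state, without advancing time (a new reading comes with each control period).
- manip.snapshot(name): name is "side" or "top" or "wrist"; returns the picture (420x560x3 uint8, red, green, blue); there is no depth.
- manip.camera_model(name): a dict with "intrinsics" (3x3 intrinsics, pixels), "dist" ([k1, k2, p1, p2, k3] as OpenCV has them; the pictures are not rectified), "pose" (4x4, takes a point from camera to world coordinates); the wrist camera has in their place "T_tool_cam" (4x4, takes a point from camera to tool coordinates, whose origin is the TCP and whose axes are the flange's). Camera axes: x right, y up, looking along -z (the intrinsics and any distortion apply to the point x, -y, -z); pixel columns grow to the right and rows downward; lengths in m; the calibration is good to about 2 mm. A picture is of the moment at which its call begins: read the wrist's pose just before it. camera_model takes no time and is no camera call.
- manip.hand_in(): hands the job in; it is judged then, once.
The state is a dict: "time": time; "joint_pos": joint angles; "dq": joint speeds; "tau": joint torques, N m; "eef_pos": TCP position; "tool_rot": TCP orientation; "wrist_force": force on the tool from outside, world axes, zero at the start; "wrist_torque": the same for the moment, N m; "grip_width": finger opening in m; "grasp_force": force on a finger pad.
Only numpy, scipy, OpenCV 4.12 (cv2) and the standard library are available. Lean on these libraries where they do the work, as an engineer would, in place of code of your own. Each camera call takes 0.05 s, during which the arm holds its last target. There are 200 camera calls.

## Working session

There is one attempt and no reset: what is moved stays moved. The work goes in short steps, Python scripts to look and compute and a tool call to move; the robot and the scene stay as the last step left them, time stands still between calls to the robot, and variables do not carry over. Pictures are saved under pics/ and viewed, at most 10 in all, crops included, and the job is handed in when it is done.

Besides the shell and the picture viewer there is one more tool, called after "Call:" in YAML: its name, and indented under it one key for each argument. step_arm: Moves the arm, as the interface text tells. Shift numbers are shares of 0.08 m and turn numbers shares of 90 degrees, none past 1 either way. Its arguments: {"type":"object","properties":{"plan":{"type":"array","items":{"type":"array"}}},"required":["plan"]}

```bash
ls; mkdir -p pics; cat > look.py <<'E'
import cv2,sys
from rig import manip
for n in sys.argv[2:]:
    cv2.imwrite(f"pics/{n}_{sys.argv[1]}.png", cv2.resize(manip.snapshot(n),(784,588),interpolation=cv2.INTER_CUBIC)[:,:,::-1])
E
python3 look.py 0 top side; python3 -c "
from rig import manip
import numpy as np
np.set_printoptions(precision=4,suppress=True)
print(manip.sense())
for n in ['top','side','wrist']: print(manip.camera_model(n))"
```

```text
pics
{'time': 0.1, 'joint_pos': array([-1.351 ,  0.3427,  1.5249,  0.    ,  1.2754, -0.146 ]), 'dq': array([ 0.001 , -0.001 , -0.0036,  0.0004,  0.0004, -0.0002]), 'tau': array([  0.0019, -43.2004, -24.4693,   0.0719,   0.0527,  -0.0001]), 'eef_pos': array([ 0.1878, -0.4901,  0.4041]), 'tool_rot': array([-0.0007,  0.9833,  0.1819, -0.    ]), 'wrist_force': array([ 0.5465, -0.7585, -0.2028]), 'wrist_torque': array([-0.0066, -0.0263, -0.0406]), 'grasp_force': 0.0, 'grip_width': 0.0918099659450971}
{'intrinsics': array([[538.8586,   0.    , 272.7851],
       [  0.    , 538.8586, 205.2995],
       [  0.    ,   0.    ,   1.    ]]), 'dist': array([-0.1412,  0.    ,  0.    ,  0.    ,  0.    ]), 'pose': array([[-0.0114,  0.9984, -0.0547,  0.3669],
       [-0.9998, -0.0105,  0.0164, -0.0086],
       [ 0.0158,  0.0549,  0.9984,  1.8402],
       [ 0.    ,  0.    ,  0.    ,  1.    ]])}
{'intrinsics': array([[484.6634,   0.    , 276.012 ],
       [  0.    , 484.6634, 201.6338],
       [  0.    ,   0.    ,   1.    ]]), 'dist': array([-0.1692,  0.    ,  0.    ,  0.    ,  0.    ]), 'pose': array([[ 0.8377,  0.3775, -0.3946, -0.1157],
       [-0.5459,  0.5582, -0.6249, -0.9383],
       [-0.0156,  0.7389,  0.6736,  1.1296],
       [ 0.    ,  0.    ,  0.    ,  1.    ]])}
{'intrinsics': array([[354.2951,   0.    , 276.5277],
       [  0.    , 354.2951, 210.9158],
       [  0.    ,   0.    ,   1.    ]]), 'dist': array([0.0317, 0.    , 0.    , 0.    , 0.    ]), 'T_tool_cam': array([[-0.0002,  0.9502,  0.3115,  0.0848],
       [ 1.    ,  0.0001,  0.0003, -0.0008],
       [ 0.0003,  0.3115, -0.9502,  0.0201],
       [ 0.    ,  0.    ,  0.    ,  1.    ]])}
```

View pics/top_0.png

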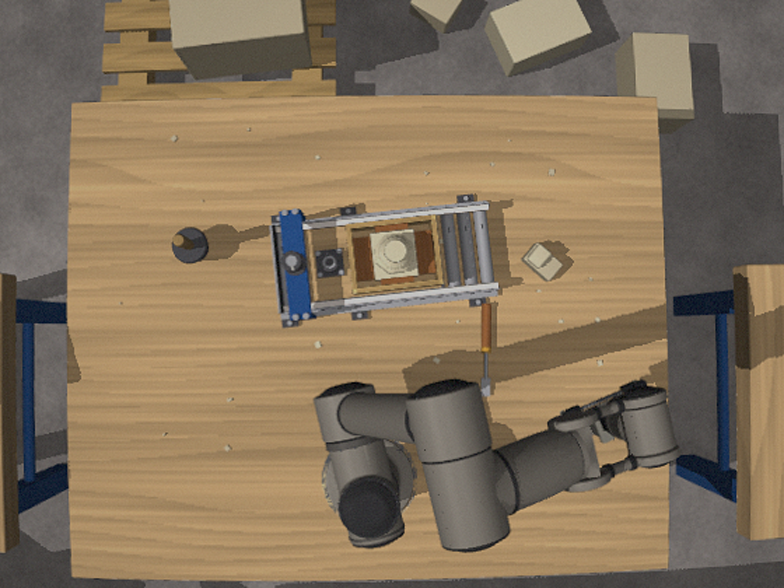

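View pics/side_0.png

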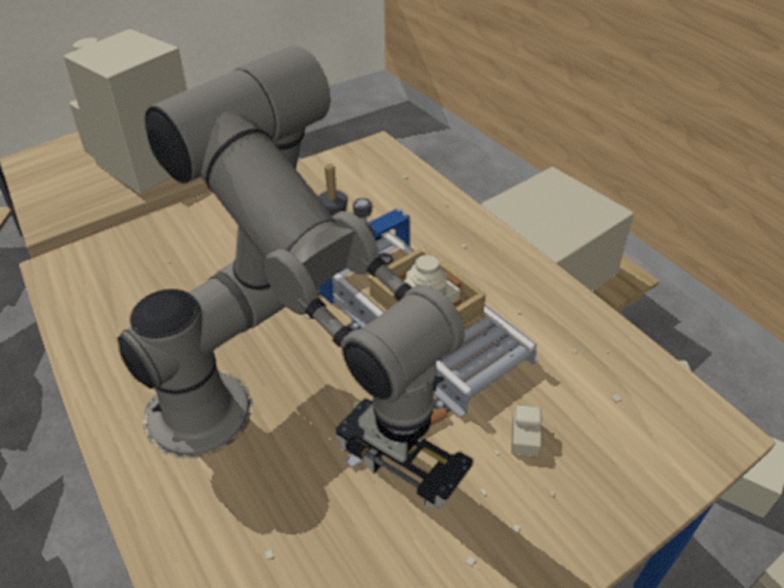

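The top picture shows the bridge with the bolt head at about (293,262), the boss at (331,262) and the crate's trailing wall at about (441,252). The offcut is at (543,261), the chisel at about (487,345) and the mallet at (190,245). I'll enlarge the bay to read it more closely.

```bash
python3 - <<'E'
import cv2
im=cv2.imread('pics/top_0.png')
im=cv2.resize(im,(560,420),interpolation=cv2.INTER_AREA)
from rig import manip
im=manip.snapshot('top')[:,:,::-1]
c=im[135:285,185:385]  # scale 4
cv2.imwrite('pics/crop0.png',cv2.resize(c,(800,600),interpolation=cv2.INTER_CUBIC))
E
```

```text
(no output)
```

View pics/crop0.png

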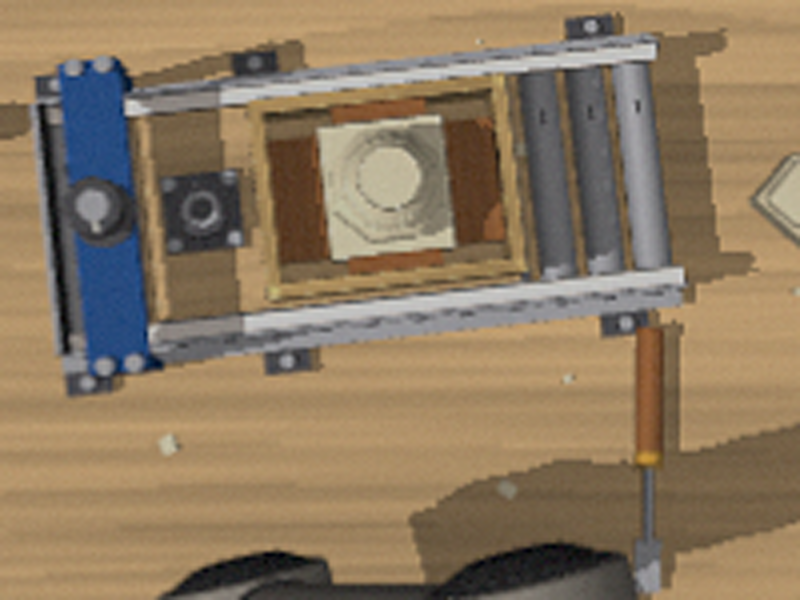

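```bash
cat > geo.py <<'E'
import numpy as np, cv2
from rig import manip
np.set_printoptions(precision=4,suppress=True)
def ray(name,uv,z,T=None):
    m=manip.camera_model(name); P=m['pose'] if T is None else T
    n=cv2.undistortPoints(np.array(uv,float).reshape(-1,1,2),m['intrinsics'],m['dist']).reshape(-1,2)
    d=np.c_[n[:,0],-n[:,1],-np.ones(len(n))]@P[:3,:3].T
    return P[:3,3]+d*((np.asarray(z)-P[2,3])/d[:,2])[:,None]
E
python3 - <<'E'
from geo import *
def R(l,z): return ray('top',[(185+(u+.5)/4-.5,135+(v+.5)/4-.5) for u,v in l],np.full(len(l),z))
g=R([(125,103),(657,47),(150,333),(684,275)],.072); print(g)
y=(g[0]-g[1])[:2];y2=(g[2]-g[3])[:2]; print(np.arctan2(y[1],y[0]),np.arctan2(y2[1],y2[0]),np.linalg.norm(g[1]-g[3]))
b=R([(60,65),(122,62),(84,370),(150,365)],.144); print(b,b.mean(0))
x=(b[0]-b[2]+b[1]-b[3])[:2]; print('bridge x dir',np.arctan2(x[1],x[0])+np.pi/2)
print('bolt',R([(100,211)],.220)); print('boss',R([(202,209)],.125))
w=R([(505,78),(525,270)],.118); print('wall',w,w.mean(0))
print('off',R([(752,200),(797,150)],.061),'chisel',R([(650,328),(648,590)],.02))
print('mallet',ray('top',[(190/1.4,245/1.4)],[.1]))
print('end', R([(657,47),(684,275)],.072).mean(0))
E
```

```text
[[ 0.6145  0.1488  0.072 ]
 [ 0.6576 -0.2932  0.072 ]
 [ 0.4242  0.1291  0.072 ]
 [ 0.4673 -0.3116  0.072 ]]
1.6681142902188457 1.6682491492753666 0.19119291721224582
[[0.6355 0.194  0.144 ]
 [0.6372 0.1447 0.144 ]
 [0.3933 0.1758 0.144 ]
 [0.3967 0.1237 0.144 ]] [0.5157 0.1596 0.144 ]
bridge x dir 1.6519502905148185
bolt [[0.5119 0.1548 0.22  ]]
boss [[0.5211 0.0829 0.125 ]]
wall [[ 0.6254 -0.1617  0.118 ]
 [ 0.4701 -0.1753  0.118 ]] [ 0.5478 -0.1685  0.118 ]
off [[ 0.5301 -0.3722  0.061 ]
 [ 0.5719 -0.4114  0.061 ]] chisel [[ 0.4255 -0.2905  0.02  ]
 [ 0.2038 -0.2853  0.02  ]]
mallet [[0.566  0.4091 0.1   ]]
end [ 0.5625 -0.3024  0.072 ]
```

Call:
step_arm:
  plan:
    - [[0.46,-0.14,0],0,1]
    - [[0.46,-0.14,0],0,1]
    - [[0.46,-0.14,0],0,1]
    - [[0.46,-0.14,0],0,1]
    - [[0.46,-0.14,0],0,1]
    - [[0.46,-0.14,0],0,1]

```text
time: 0.65
eef_pos: [0.3711, -0.3471, 0.4046]
tool_rot: [-0.0, 0.983, 0.182, -0.0]
wrist_force: [0.7, -0.7, 0.6]
grip_width: 0.0563
grasp_force: 0.0
```

Call:
step_arm:
  plan:
    - [[0.46,-0.14,0],0,1]
    - [[0.46,-0.14,0],0,1]
    - [[0.46,-0.14,0],0,1]
    - [[0.46,-0.14,0],0,1]
    - [[0.46,-0.14,0],0,1]
    - [[0.46,-0.14,0],0,1]

```text
time: 1.15
eef_pos: [0.5534, -0.2052, 0.4045]
tool_rot: [-0.0, 0.983, 0.182, -0.0]
wrist_force: [0.9, -0.3, -0.4]
grip_width: 0.0163
grasp_force: 0.0
```

Call:
step_arm:
  plan:
    - [[0,0,0],-0.075,1]
    - [[0,0,0],-0.075,1]
    - [[0,0,0],-0.075,1]
    - [[0,0,0],-0.075,1]
    - [[0,0,0],-0.075,1]
    - [[0,0,0],-0.075,1]

```text
time: 1.65
eef_pos: [0.5521, -0.2067, 0.4043]
tool_rot: [-0.0, 0.858, 0.514, -0.0]
wrist_force: [-0.1, -0.3, 0.1]
grip_width: 0.0003
grasp_force: 0.0
```

Call:
step_arm:
  plan:
    - [[0,0,0],-0.075,1]
    - [[0,0,0],-0.075,1]
    - [[0,0,0],-0.075,1]
    - [[0,0,0],-0.075,1]
    - [[0,0,0],-0.075,1]
    - [[0,0,0],0,1]

```text
time: 2.15
eef_pos: [0.5521, -0.2068, 0.4043]
tool_rot: [-0.0, 0.673, 0.74, -0.0]
wrist_force: [-0.1, -0.4, -0.4]
grip_width: 0.0006
grasp_force: 0.0
```

Call:
step_arm:
  plan:
    - [[0,0,0.4],0,1]
    - [[0,0,0.4],0,1]
    - [[0,0,0.4],0,1]
    - [[0,0,0.4],0,1]
    - [[0,0,0.25],0,1]
    - [[0,0,0],0,1]

```text
time: 2.65
eef_pos: [0.5507, -0.2061, 0.2519]
tool_rot: [-0.005, 0.676, 0.737, -0.001]
wrist_force: [-0.6, -0.3, -1.4]
grip_width: 0.0003
grasp_force: 0.0
```

```bash
python3 look.py 1 side wrist
```

```text
(no output)
```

View pics/wrist_1.png

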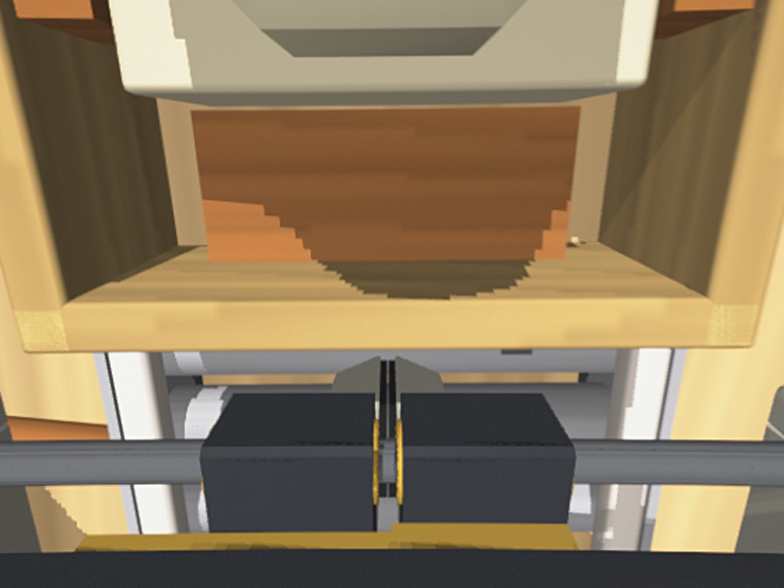

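The wrist picture shows the closed fingers centred at u≈388, behind the crate's wall (23 to 757, top edge v≈300–350). I'll push slowly.

Call:
step_arm:
  plan:
    - [[0.1,0,0],0,1]
    - [[0.1,0,0],0,1]
    - [[0.08,0,0],0,1]
    - [[0.08,0,0],0,1]
    - [[0.08,0,0],0,1]
    - [[0.08,0,0],0,1]
    - [[0.08,0,0],0,1]
    - [[0.08,0,0],0,1]

```text
time: 3.42
eef_pos: [0.5473, -0.1521, 0.2574]
tool_rot: [0.001, 0.674, 0.739, 0.0]
wrist_force: [1.0, -2.5, 2.8]
grip_width: 0.0008
grasp_force: 1.8
```

Call:
step_arm:
  plan:
    - [[0.08,0,0],0,1]
    - [[0.08,0,0],0,1]
    - [[0.08,0,0],0,1]
    - [[0.08,0,0],0,1]

```text
time: 3.75
eef_pos: [0.5449, -0.1265, 0.2567]
tool_rot: [0.0, 0.674, 0.739, 0.0]
wrist_force: [2.1, -2.7, 0.7]
grip_width: 0.0004
grasp_force: 1.5
```

Call:
step_arm:
  plan:
    - [[0.06,0,0],0,1]
    - [[0.06,0,0],0,1]
    - [[0.05,0,0],0,1]
    - [[0.04,0,0],0,1]

```text
time: 4.08
eef_pos: [0.5432, -0.1098, 0.2565]
tool_rot: [-0.0, 0.674, 0.739, -0.0]
wrist_force: [-0.4, -2.0, 1.5]
grip_width: 0.0004
grasp_force: 1.2
```

Call:
step_arm:
  plan:
    - [[0.03,0,0],0,1]
    - [[0.03,0,0],0,1]
    - [[0.03,0,0],0,1]

```text
time: 4.33
eef_pos: [0.5426, -0.1035, 0.2565]
tool_rot: [0.0, 0.674, 0.739, -0.001]
wrist_force: [-1.9, -16.7, -3.8]
grip_width: 0.0004
grasp_force: 8.2
```

Call:
step_arm:
  plan:
    - [[0.01,0,0],0,1]
    - [[0,0,0],0,1]
    - [[0,0,0],0,1]
    - [[0,0,0],0,1]

```text
time: 4.67
eef_pos: [0.5425, -0.1035, 0.2565]
tool_rot: [0.001, 0.674, 0.738, -0.001]
wrist_force: [-0.8, -8.3, -0.3]
grip_width: 0.0003
grasp_force: 4.1
```

Call:
step_arm:
  plan:
    - [[-0.01,0,0],0,1]
    - [[-0.01,0,0],0,1]
    - [[-0.02,0,0],0,1]
    - [[-0.05,0,0],0,1]
    - [[-0.1,0,0],0,1]
    - [[-0.2,0,0],0,1]
    - [[0,0,-0.1],0,1]
    - [[0,0,-0.3],0,1]

```text
time: 5.33
eef_pos: [0.5446, -0.1341, 0.2863]
tool_rot: [-0.003, 0.675, 0.738, -0.001]
wrist_force: [-0.4, 0.0, 1.2]
grip_width: 0.0002
grasp_force: 0.0
```

Call:
step_arm:
  plan:
    - [[0,0,-0.5],0,0]
    - [[0,0,-0.5],0,0]
    - [[0,0,-0.5],0,0]
    - [[0,0,-0.5],0,0]
    - [[0,0,0],0,0]

```text
time: 5.75
eef_pos: [0.5457, -0.1335, 0.4581]
tool_rot: [0.007, 0.674, 0.738, 0.003]
wrist_force: [-0.1, 1.0, 0.5]
grip_width: 0.0291
grasp_force: 0.0
```

Call:
step_arm:
  plan:
    - [[0.45,0,0],0,0]
    - [[0.45,0,0],0,0]
    - [[0.45,0,0],0,0]
    - [[0.45,0,0],0,0]
    - [[0.45,0,0],0,0]
    - [[0.45,0,0],0,0]
    - [[0.45,0,0],0,0]
    - [[0.45,-0.05,0],0,0]

```text
time: 6.42
eef_pos: [0.515, 0.1547, 0.4489]
tool_rot: [0.0, 0.674, 0.738, 0.0]
wrist_force: [0.7, 0.5, 0.1]
grip_width: 0.0823
grasp_force: 0.0
```

Call:
step_arm:
  plan:
    - [[0.05,0,0],0,0]
    - [[0,0,0],0,0]
    - [[0,0,0],0,0]
    - [[0,0,0],0,0]

```text
time: 6.75
eef_pos: [0.5152, 0.1558, 0.4487]
tool_rot: [0.0, 0.675, 0.738, -0.0]
wrist_force: [-0.0, -0.2, -0.4]
grip_width: 0.0918
grasp_force: 0.0
```

```bash
python3 -c "
from rig import manip; s=manip.sense(); print(s['eef_pos'],s['tool_rot'],s['joint_pos'],s['wrist_force'])"; python3 look.py 2 wrist
```

```text
[0.5151688  0.15583535 0.44874474] [ 2.30570953e-04  6.74678452e-01  7.38111721e-01 -1.43335115e-04] [ 1.51454985e-01  3.36365916e-01  1.40950092e+00 -5.47278765e-04
  1.39565943e+00  6.18120247e-02] [-0.04776659 -0.15361679 -0.35506868]
```

View pics/wrist_2.png

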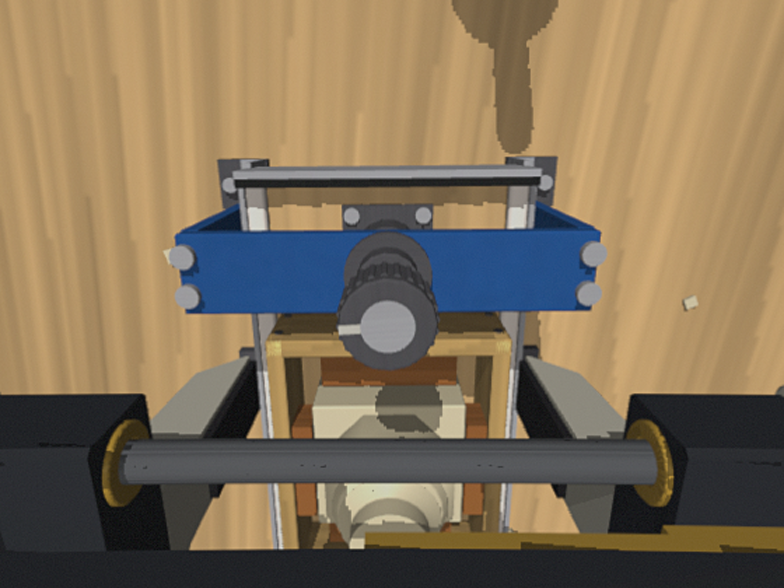

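The head's top face is centred at about (388,327), and the boss plate now sits under the bridge at (388,215).

```bash
python3 - <<'E'
from geo import *
from scipy.spatial.transform import Rotation as Ro
s=manip.sense(); q=s['tool_rot']; T=np.eye(4); T[:3,:3]=Ro.from_quat([q[1],q[2],q[3],q[0]]).as_matrix(); T[:3,3]=s['eef_pos']
W=T@manip.camera_model('wrist')['T_tool_cam']
p=ray('wrist',[(388/1.4-.2,327/1.4-.2)],[.228],W)
b=ray('wrist',[(180/1.4,257/1.4),(187/1.4,296/1.4),(593/1.4,254/1.4),(588/1.4,294/1.4)],np.full(4,.148),W)
print(p,b,b.mean(0)); print('tool delta',(p-s['eef_pos'])@T[:3,:3])
E
```

```text
[[0.5146 0.1611 0.228 ]] [[0.3942 0.1619 0.148 ]
 [0.3973 0.1383 0.148 ]
 [0.6313 0.1848 0.148 ]
 [0.6337 0.1607 0.148 ]] [0.5141 0.1614 0.148 ]
tool delta [[ 0.0056 -0.0001  0.2207]]
```

Call:
step_arm:
  plan:
    - [[0.07,0,0],0,0]
    - [[0,0,0.3],0,0]
    - [[0,0,0.3],0,0]
    - [[0,0,0.3],0,0]
    - [[0,0,0.02],0,0]
    - [[0,0,0],0,0]

```text
time: 7.3
eef_pos: [0.5145, 0.162, 0.3743]
tool_rot: [-0.001, 0.675, 0.738, -0.001]
wrist_force: [-0.4, -0.0, 0.7]
grip_width: 0.0915
grasp_force: 0.0
```

Call:
step_arm:
  plan:
    - [[0,0,0],0,0.45]
    - [[0,0,0],0,0.5]
    - [[0,0,0],0,0.6]
    - [[0,0,0],0,0.7]
    - [[0,0,0],0,0.8]
    - [[0,0,0],0,1]
    - [[0,0,0],0,1]
    - [[0,0,0],0,1]

```text
time: 7.97
eef_pos: [0.5145, 0.1625, 0.3752]
tool_rot: [0.0, 0.674, 0.739, 0.0]
wrist_force: [3.1, -0.3, -0.3]
grip_width: 0.0437
grasp_force: 30.1
```

Call:
step_arm:
  plan:
    - [[0,0,0.04],0,1]
    - [[0,0,0.04],0,1]
    - [[0,0,0.04],0,1]
    - [[0,0,0],0,1]
    - [[0,0,0],0,1]

```text
time: 8.38
eef_pos: [0.5146, 0.1625, 0.3654]
tool_rot: [0.0, 0.674, 0.738, 0.0]
wrist_force: [0.4, 0.1, 1.9]
grip_width: 0.0435
grasp_force: 30.0
```

Call:
step_arm:
  plan:
    - [[0,0,0.02],0,1]
    - [[0,0,0],0,1]
    - [[0,0,0],0,1]

```text
time: 8.63
eef_pos: [0.5145, 0.1625, 0.364]
tool_rot: [0.0, 0.674, 0.738, 0.0]
wrist_force: [0.4, 0.6, 2.8]
grip_width: 0.0437
grasp_force: 30.0
```

Call:
step_arm:
  plan:
    - [[0,0,0.015],0,1]
    - [[0,0,0],0,1]
    - [[0,0,0],0,1]

```text
time: 8.88
eef_pos: [0.5145, 0.1625, 0.3628]
tool_rot: [0.0, 0.674, 0.739, 0.0]
wrist_force: [1.7, 1.3, 2.4]
grip_width: 0.0433
grasp_force: 30.0
```

Call:
step_arm:
  plan:
    - [[0,0,0.015],0,1]
    - [[0,0,0],0,1]
    - [[0,0,0],0,1]

```text
time: 9.13
eef_pos: [0.5145, 0.1625, 0.3615]
tool_rot: [0.0, 0.674, 0.738, 0.0]
wrist_force: [1.6, 1.0, 3.5]
grip_width: 0.0434
grasp_force: 30.0
```

Call:
step_arm:
  plan:
    - [[0,0,0.01],0,1]
    - [[0,0,0],0,1]
    - [[0,0,0],0,1]

```text
time: 9.38
eef_pos: [0.5145, 0.1625, 0.3607]
tool_rot: [0.0, 0.674, 0.739, 0.0]
wrist_force: [2.2, -0.1, 2.1]
grip_width: 0.0438
grasp_force: 30.0
```

Call:
step_arm:
  plan:
    - [[0,0,0.01],0,1]
    - [[0,0,0],0,1]
    - [[0,0,0],0,1]

```text
time: 9.63
eef_pos: [0.5145, 0.1625, 0.3602]
tool_rot: [0.0, 0.674, 0.739, 0.0]
wrist_force: [2.0, 0.2, 5.3]
grip_width: 0.0433
grasp_force: 30.0
```

Call:
step_arm:
  plan:
    - [[0,0,-0.04],0,1]
    - [[0,0,-0.05],0,1]
    - [[0,0,-0.05],0,1]
    - [[0,0,-0.04],0,0.3]
    - [[0,0,0],0,0.3]
    - [[0,0,0],0,0.3]
    - [[0,0,0],0.075,0.3]
    - [[0,0,0],0.075,0.3]

```text
time: 10.3
eef_pos: [0.514, 0.1624, 0.3736]
tool_rot: [-0.001, 0.758, 0.652, -0.001]
wrist_force: [-0.2, -0.1, -0.9]
grip_width: 0.0641
grasp_force: 0.0
```

Call:
step_arm:
  plan:
    - [[0,0,0],0.075,0.3]
    - [[0,0,0],0,0.3]
    - [[0,0,0],0,0.5]
    - [[0,0,0],0,0.6]
    - [[0,0,0],0,1]
    - [[0,0,0],0,1]
    - [[0,0,0],0,1]
    - [[0,0,0],0,1]

```text
time: 10.97
eef_pos: [0.5148, 0.1623, 0.3743]
tool_rot: [0.001, 0.793, 0.609, 0.0]
wrist_force: [4.7, -1.1, -2.7]
grip_width: 0.0437
grasp_force: 30.0
```

Call:
step_arm:
  plan:
    - [[0,0,0.04],0,1]
    - [[0,0,0.05],0,1]
    - [[0,0,0.05],0,1]
    - [[0,0,0.03],0,1]
    - [[0,0,0],0,1]
    - [[0,0,0],0,1]

```text
time: 11.47
eef_pos: [0.5148, 0.1624, 0.3607]
tool_rot: [0.001, 0.794, 0.608, 0.001]
wrist_force: [5.3, -2.1, 2.9]
grip_width: 0.0436
grasp_force: 30.0
```

```bash
python3 -c "
from rig import manip; s=manip.sense(); print(s['joint_pos'],s['wrist_torque'])"
```

```text
[ 1.63645344e-01  4.07332039e-01  1.55225710e+00 -5.35148393e-04
  1.18059986e+00  4.26333084e-01] [-0.32087347 -0.66841632 -0.02960705]
```

Call:
step_arm:
  plan:
    - [[0,0.01,0.01],0,1]
    - [[0,0,0.006],0,1]
    - [[0,0,0],0,1]
    - [[0,0,0],0,1]

```text
time: 11.8
eef_pos: [0.5151, 0.1623, 0.3594]
tool_rot: [-0.0, 0.794, 0.609, -0.0]
wrist_force: [1.1, -1.4, 3.2]
grip_width: 0.0433
grasp_force: 30.0
```

Call:
step_arm:
  plan:
    - [[0,0,0],-0.04,1]
    - [[0,0,0],-0.06,1]
    - [[0,0,0],-0.06,1]
    - [[0,0,0],-0.06,1]

```text
time: 12.13
eef_pos: [0.5148, 0.1624, 0.3596]
tool_rot: [-0.0, 0.675, 0.737, -0.0]
wrist_force: [-0.2, -1.5, 7.3]
grip_width: 0.0436
grasp_force: 30.0
```

Call:
step_arm:
  plan:
    - [[0,0,-0.001],-0.06,1]
    - [[0,0,-0.001],-0.06,1]
    - [[0,0,-0.001],-0.06,1]
    - [[0,0,-0.001],-0.06,1]
    - [[0,0,-0.001],-0.06,1]
    - [[0,0,-0.001],-0.06,1]

```text
time: 12.63
eef_pos: [0.5144, 0.1622, 0.3601]
tool_rot: [-0.001, 0.443, 0.897, -0.001]
wrist_force: [-2.1, -3.4, 9.8]
grip_width: 0.0431
grasp_force: 30.0
```

Call:
step_arm:
  plan:
    - [[0,0,-0.0015],-0.06,1]
    - [[0,0,-0.0015],-0.06,1]
    - [[0,0,-0.0015],-0.06,1]
    - [[0,0,-0.0015],-0.06,1]
    - [[0,0,-0.0015],-0.06,1]
    - [[0,0,-0.0015],-0.06,1]

```text
time: 13.13
eef_pos: [0.5141, 0.1618, 0.3608]
tool_rot: [-0.002, 0.175, 0.985, -0.001]
wrist_force: [-4.8, -4.8, 10.2]
grip_width: 0.0437
grasp_force: 30.0
```

Call:
step_arm:
  plan:
    - [[0,-0.01,-0.002],-0.06,1]
    - [[0,0,-0.002],-0.06,1]
    - [[0,0,-0.0015],-0.06,1]
    - [[0,0,-0.0015],-0.06,1]
    - [[0,0,-0.0015],-0.06,1]
    - [[0,0,-0.0015],-0.06,1]

```text
time: 13.63
eef_pos: [0.514, 0.161, 0.3615]
tool_rot: [-0.002, -0.107, 0.994, -0.001]
wrist_force: [-3.7, -5.7, 8.7]
grip_width: 0.0434
grasp_force: 30.0
```

Call:
step_arm:
  plan:
    - [[0,0,-0.0015],-0.06,1]
    - [[0,0,-0.0015],-0.06,1]
    - [[0,0,-0.0015],-0.06,1]
    - [[0,0,-0.0015],-0.06,1]

```text
time: 13.97
eef_pos: [0.5142, 0.1607, 0.362]
tool_rot: [-0.002, -0.291, 0.957, -0.001]
wrist_force: [-3.5, -8.0, 7.1]
grip_width: 0.0436
grasp_force: 30.0
```

Call:
step_arm:
  plan:
    - [[0.012,-0.006,-0.0015],-0.06,1]
    - [[0,0,-0.0015],-0.06,1]
    - [[0,0,-0.0015],-0.06,1]
    - [[0,0,-0.0015],-0.06,1]

```text
time: 14.3
eef_pos: [0.5141, 0.16, 0.3625]
tool_rot: [-0.001, -0.465, 0.885, -0.001]
wrist_force: [0.7, -5.7, 4.8]
grip_width: 0.0435
grasp_force: 30.0
```

Call:
step_arm:
  plan:
    - [[0,0,-0.001],-0.06,1]
    - [[0,0,-0.001],-0.06,1]
    - [[0,0,-0.001],-0.06,1]

```text
time: 14.55
eef_pos: [0.5144, 0.1599, 0.3625]
tool_rot: [-0.001, -0.585, 0.811, -0.001]
wrist_force: [1.9, -5.7, 2.6]
grip_width: 0.0433
grasp_force: 30.0
```

```bash
python3 -c "
from rig import manip; s=manip.sense(); print(s['joint_pos'],s['wrist_torque'])"
```

```text
[ 1.59621150e-01  4.04078590e-01  1.55203561e+00 -2.25293266e-03
  1.18607368e+00 -2.66043603e+00] [-0.90112202 -0.54171348  0.02764444]
```

Call:
step_arm:
  plan:
    - [[0.006,0,0.015],0,1]
    - [[0,0,0],0,1]
    - [[0,0,0],0,1]

```text
time: 14.8
eef_pos: [0.5143, 0.1597, 0.3613]
tool_rot: [-0.0, -0.583, 0.813, -0.001]
wrist_force: [2.4, -5.3, 2.7]
grip_width: 0.0435
grasp_force: 30.0
```

Call:
step_arm:
  plan:
    - [[0,0,0.02],0,1]
    - [[0,0,0.01],0,1]
    - [[0,0,0],0,1]
    - [[0,0,0],0,1]

```text
time: 15.13
eef_pos: [0.5143, 0.1597, 0.3588]
tool_rot: [-0.0, -0.583, 0.813, -0.001]
wrist_force: [2.2, -4.7, 2.1]
grip_width: 0.0435
grasp_force: 30.0
```

Call:
step_arm:
  plan:
    - [[0,0,0.015],0,1]
    - [[0,0,0.01],0,1]
    - [[0,0,0],0,1]
    - [[0,0,0],0,1]

```text
time: 15.47
eef_pos: [0.5143, 0.1597, 0.3569]
tool_rot: [-0.0, -0.583, 0.813, -0.001]
wrist_force: [1.4, -5.7, 3.2]
grip_width: 0.0436
grasp_force: 30.0
```

Call:
step_arm:
  plan:
    - [[0,0,0.012],0,1]
    - [[0,0,0],0,1]
    - [[0,0,0],0,1]

```text
time: 15.72
eef_pos: [0.5143, 0.1597, 0.356]
tool_rot: [-0.0, -0.583, 0.813, -0.001]
wrist_force: [1.7, -5.6, 3.6]
grip_width: 0.0434
grasp_force: 30.0
```

Call:
step_arm:
  plan:
    - [[0,0,0.012],0,1]
    - [[0,0,0],0,1]
    - [[0,0,0],0,1]

```text
time: 15.97
eef_pos: [0.5143, 0.1597, 0.3553]
tool_rot: [-0.0, -0.583, 0.813, -0.001]
wrist_force: [2.2, -5.1, 4.8]
grip_width: 0.0436
grasp_force: 30.0
```

Call:
step_arm:
  plan:
    - [[0,0,0.01],0,1]
    - [[0,0,0],0,1]
    - [[0,0,0],0,1]

```text
time: 16.22
eef_pos: [0.5142, 0.1597, 0.3552]
tool_rot: [0.0, -0.583, 0.813, -0.001]
wrist_force: [-0.5, -5.4, 8.7]
grip_width: 0.0437
grasp_force: 30.0
```

Call:
step_arm:
  plan:
    - [[0.006,0,0],0.03,1]
    - [[0,0,0.0015],0.06,1]
    - [[0,0,0.0015],0.06,1]
    - [[0,0,0.0015],0.06,1]
    - [[0,0,0.0015],0.06,1]
    - [[0,0,0.0015],0.06,1]

```text
time: 16.72
eef_pos: [0.5137, 0.1598, 0.3545]
tool_rot: [0.0, -0.353, 0.936, 0.0]
wrist_force: [-1.9, -2.7, 9.4]
grip_width: 0.0432
grasp_force: 30.0
```

Call:
step_arm:
  plan:
    - [[0,0,0.0015],0.06,1]
    - [[0,0,0.0015],0.06,1]
    - [[0,0,0.0015],0.06,1]
    - [[0,0,0.0015],0.06,1]
    - [[0,0,0.0015],0.06,1]
    - [[0,0,0.0015],0.06,1]

```text
time: 17.22
eef_pos: [0.5135, 0.1603, 0.3538]
tool_rot: [-0.0, -0.078, 0.997, 0.001]
wrist_force: [-3.2, 0.1, 9.9]
grip_width: 0.0434
grasp_force: 30.0
```

Call:
step_arm:
  plan:
    - [[0,0,0.0015],0.06,1]
    - [[0,0,0.0015],0.06,1]
    - [[0,0,0.0015],0.06,1]
    - [[0,0,0.0015],0.06,1]
    - [[0,0,0.0015],0.06,1]
    - [[0,0,0.0015],0.06,1]
    - [[0,0,0.0015],0.06,1]
    - [[0,0,0.0015],0.06,1]

```text
time: 17.88
eef_pos: [0.5135, 0.161, 0.3529]
tool_rot: [-0.0, 0.294, 0.956, 0.001]
wrist_force: [-1.0, 5.2, 9.4]
grip_width: 0.0432
grasp_force: 30.0
```

Call:
step_arm:
  plan:
    - [[0,0,0.0015],0.06,1]
    - [[0,0,0.0015],0.06,1]
    - [[0,0,0.0015],0.06,1]
    - [[0,0,0.0015],0.06,1]
    - [[0,0,0.0015],0.06,1]
    - [[0,0,0.0015],0.06,1]
    - [[0,0,0.0015],0.06,1]
    - [[0,0,0.0015],0.06,1]

```text
time: 18.55
eef_pos: [0.514, 0.1614, 0.352]
tool_rot: [-0.0, 0.626, 0.78, 0.002]
wrist_force: [1.9, 6.9, 7.5]
grip_width: 0.0434
grasp_force: 30.0
```

Call:
step_arm:
  plan:
    - [[0.01,0,0.0015],0.06,1]
    - [[0,0,0.0015],0.06,1]
    - [[0,0,0.0015],0.06,1]
    - [[0,0,0.0015],0.06,1]
    - [[0,0,0.0015],0.06,1]
    - [[0,0,0.0015],0.06,1]
    - [[0,0,0.0015],0.06,1]
    - [[0,0,0.0015],0.06,1]

```text
time: 19.22
eef_pos: [0.5147, 0.1616, 0.3511]
tool_rot: [-0.0, 0.869, 0.495, 0.003]
wrist_force: [6.0, 3.6, 6.2]
grip_width: 0.0432
grasp_force: 30.0
```

Call:
step_arm:
  plan:
    - [[0,0,0.0015],0.06,1]
    - [[0,0,0.0015],0.06,1]
    - [[0,0,0.0015],0.06,1]
    - [[0,0,0.0015],0.06,1]
    - [[0,0,0.0015],0.06,1]
    - [[0,0,0.0015],0.06,1]
    - [[0,0,0.0015],0.06,1]
    - [[0,0,0.0015],0.06,1]

```text
time: 19.88
eef_pos: [0.5151, 0.161, 0.3502]
tool_rot: [-0.0, 0.99, 0.14, 0.003]
wrist_force: [7.6, -0.1, 3.4]
grip_width: 0.0433
grasp_force: 30.0
```

Call:
step_arm:
  plan:
    - [[0.01,0,0.004],0.06,1]
    - [[0,0,0.002],0.06,1]
    - [[0,0,0.002],0.06,1]
    - [[0,0,0.002],0.06,1]
    - [[0,0,0.002],0.06,1]
    - [[0,0,0.002],0.06,1]
    - [[0,0,0.0015],0.06,1]
    - [[0,0,0.0015],0.06,1]

```text
time: 20.55
eef_pos: [0.5154, 0.1604, 0.349]
tool_rot: [-0.0, 0.972, -0.234, 0.002]
wrist_force: [4.0, -5.0, 8.4]
grip_width: 0.0434
grasp_force: 30.0
```

```bash
python3 -c "
from rig import manip; s=manip.sense(); print(s['joint_pos'],s['wrist_torque'])"
```

```text
[ 1.60011302e-01  4.18327192e-01  1.56966794e+00 -1.39471341e-03
  1.14973834e+00  2.20398303e+00] [-0.76571246 -0.43650359  0.00571145]
```

Call:
step_arm:
  plan:
    - [[0,0,0.0015],0.062,1]
    - [[0,0,0.0015],0.062,1]
    - [[0,0,0.0015],0.062,1]
    - [[0,0,0.0015],0.062,1]
    - [[0,0,0.0015],0.062,1]
    - [[0,0,0.0015],0.062,1]
    - [[0,0,0.0015],0.062,1]
    - [[0,0,0.0015],0.062,1]

```text
time: 21.22
eef_pos: [0.5149, 0.1599, 0.348]
tool_rot: [0.0, 0.81, -0.586, 0.001]
wrist_force: [0.4, -7.7, 11.3]
grip_width: 0.0434
grasp_force: 30.0
```

Call:
step_arm:
  plan:
    - [[0,0,0],0,1]
    - [[0,0,0],0,1]
    - [[0,0,0],0,1]

```text
time: 21.47
eef_pos: [0.5149, 0.1599, 0.348]
tool_rot: [0.0, 0.812, -0.584, 0.001]
wrist_force: [0.5, -8.3, 11.3]
grip_width: 0.0436
grasp_force: 30.0
```

```bash
python3 -c "
from rig import manip; s=manip.sense(); print(s['joint_pos'],s['wrist_torque'])"; python3 look.py 3 wrist
```

```text
[ 1.59518938e-01  4.18880567e-01  1.57193412e+00 -2.33744501e-03
  1.14897193e+00  2.97861740e+00] [-1.12774047 -0.19334165 -0.08372088]
```

View pics/wrist_3.png

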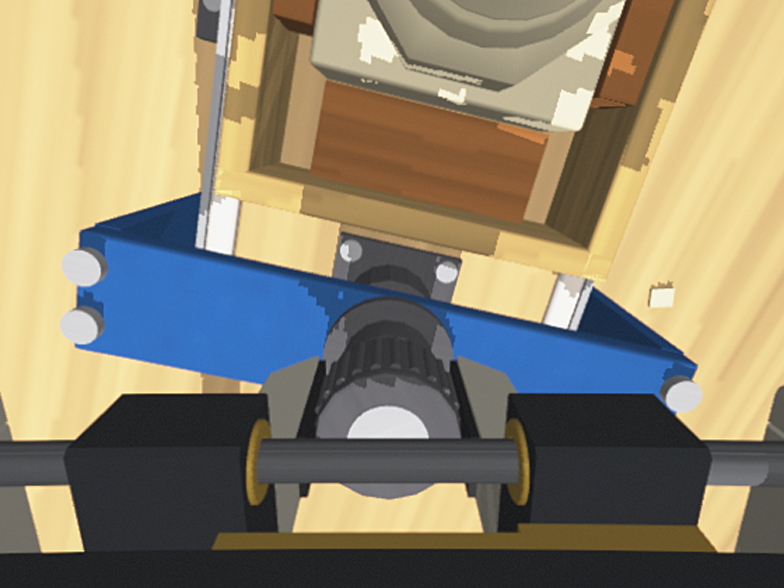

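The wrist picture shows the fingers on the knurled head (centre about u=388) and the crate still home. I estimate the forward turn at 4.9–5.6 rad, so I'll regrasp and add about 0.8 rad for margin.

Call:
step_arm:
  plan:
    - [[0,0,-0.01],0,1]
    - [[0,0,0],0,0.3]
    - [[0,0,0],0,0.3]
    - [[0,0,0],0,0.3]
    - [[0,0,0],0,0.3]

```text
time: 21.93
eef_pos: [0.5143, 0.1611, 0.347]
tool_rot: [0.0, 0.812, -0.583, -0.001]
wrist_force: [0.2, -0.1, -1.0]
grip_width: 0.0629
grasp_force: 0.0
```

Call:
step_arm:
  plan:
    - [[0,0,0],-0.075,0.3]
    - [[0,0,0],-0.075,0.3]
    - [[0,0,0],-0.075,0.3]
    - [[0,0,0],-0.075,0.3]
    - [[0,0,0],-0.075,0.3]
    - [[0,0,0],-0.075,0.3]
    - [[0,0,0],-0.075,0.3]
    - [[0,0,0],-0.075,0.3]

```text
time: 22.6
eef_pos: [0.5144, 0.161, 0.3472]
tool_rot: [0.0, 0.989, -0.148, -0.001]
wrist_force: [-0.0, 0.3, 0.2]
grip_width: 0.0641
grasp_force: 0.0
```

```bash
python3 -c "
from rig import manip; s=manip.sense(); print(s['eef_pos'],s['joint_pos'],s['wrist_torque'])"; python3 look.py 4 wrist
```

```text
[0.51444375 0.16099331 0.34716692] [1.60988606e-01 4.20139084e-01 1.57244243e+00 3.85156973e-04
 1.15022312e+00 2.02919980e+00] [ 0.11103123 -0.00451921 -0.01986052]
```

View pics/wrist_4.png

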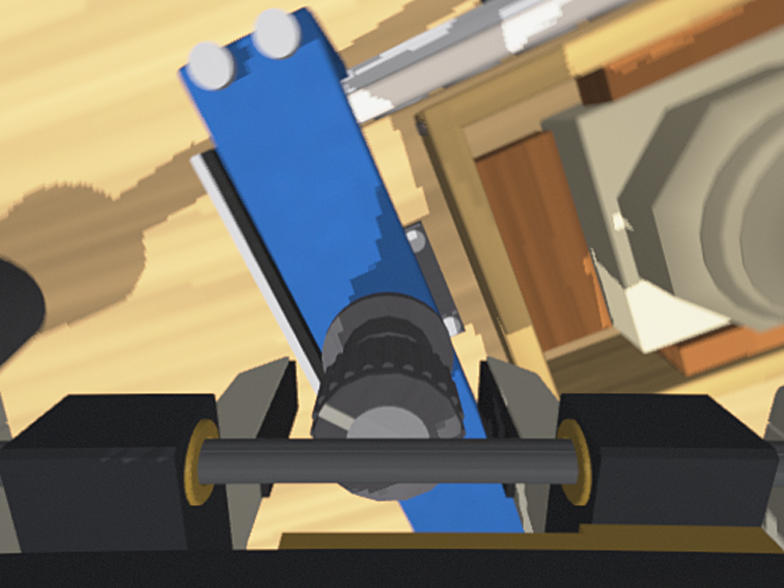

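The bolt stays down when released. The white mark, now at (322,408), gives a net turn of about 139° against 146° commanded, so there was no slip. I'll regrip and turn it the last bit.

Call:
step_arm:
  plan:
    - [[0,0,0],0,0.5]
    - [[0,0,0],0,0.6]
    - [[0,0,0],0,1]
    - [[0,0,0],0,1]
    - [[0,0,0],0,1]
    - [[0,0,0],0,1]

```text
time: 23.15
eef_pos: [0.5146, 0.1608, 0.3475]
tool_rot: [-0.0, 0.988, -0.151, -0.0]
wrist_force: [0.2, 0.3, -0.9]
grip_width: 0.0434
grasp_force: 30.0
```

Call:
step_arm:
  plan:
    - [[0,0,0.0016],0.03,1]
    - [[0,0,0.0016],0.06,1]
    - [[0,0,0.0016],0.06,1]
    - [[0,0,0.0016],0.06,1]

```text
time: 23.48
eef_pos: [0.5146, 0.1608, 0.3471]
tool_rot: [-0.0, 0.95, -0.314, -0.0]
wrist_force: [0.4, 1.7, 0.0]
grip_width: 0.0434
grasp_force: 30.0
```

Call:
step_arm:
  plan:
    - [[0,0,0.0016],0.06,1]
    - [[0,0,0.0016],0.06,1]
    - [[0,0,0.0016],0.06,1]
    - [[0,0,0.0016],0.06,1]
    - [[0,0,0.001],0.04,1]
    - [[0,0,0],0,1]
    - [[0,0,0],0,1]
    - [[0,0,0],0,1]

```text
time: 24.15
eef_pos: [0.5147, 0.1608, 0.3465]
tool_rot: [-0.0, 0.86, -0.51, -0.0]
wrist_force: [-0.1, 2.1, -0.9]
grip_width: 0.0434
grasp_force: 30.0
```

```bash
python3 -c "
from rig import manip; s=manip.sense(); print(s['dq'],s['grasp_force']); print(manip.hand_in())"
```

```text
[-0.00174559  0.00082071  0.00029432  0.0018095  -0.00036165  0.00551064] 29.99991238117218
the job is handed in; nothing more can be done
None
```

I handed the job in at about 24 s; no verdict came back. The crate is home against the stop, and the bolt dropped into the thread and was turned forward roughly one turn (5.7–6.3 rad by my estimate). It is still gripped at 30 N and held still.

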